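Show the broken sandal clip to the phone on the hallway ledge

ROBOT

A 7-joint arm with a two-finger parallel gripper is mounted at the origin on the work surface. World frame = base frame: x ahead of the robot, y to its left, z up, the work surface at z = 0. Lengths are in m, angles in rad, forces in N, time in s.
With the tool pointing down it reaches from about 0.4 to 0.85 m from the base axis. Payload 10.4 kg.
Tool frame: the origin (TCP) lies where the fingers leave the gripper's body, on its centre line; the fingertips stand 73 mm ahead of it and the grasp point (between the pads) lies 54 mm ahead of it; z points along the fingers, y is the line along which they close (so a half turn about z gives the same grasp; the last joint's range is limited). The gripper opens to 85 mm and grips with 20 to 120 N. Pads are 22 mm wide; open, the fingers measure 114 mm over their backs; the gripper's body (76 mm by 85 mm) begins 54 mm behind the grasp point. The pads swing forward as they close: fully open they stand 13 mm farther back than shut.
Start: joints at [-1.314, 0.332, -0.065, 1.46, 0.022, 1.35, -0.088], TCP at [0.173, 0.601, 0.304] pointing down, gripper open.
Joint ranges: [-2.6, 2.6], [-0.5, 2.12], [-1.47, 1.34], [0.16, 2.42], [-1.27, 4.41], [0.06, 2.06], [-2.6, 2.6]. Speed limits (rad/s): [2.22, 2.22, 2.79, 2.79, 3.14, 3.14, 3.14].

INTERFACE

Orientations are given as a unit quaternion [x, y, z, w].
In Python, from workcell import manip, camera gives the robot as it stands. The module is installed in compiled form; this text tells all that it offers.
- The arm moves only by the shell command python3 -m creep 'ROWS' [OPENING] [FORCE]. ROWS is JSON, a list of rows, each a list of 2 entries, a list of its own where there are three numbers: the shift along the tool's x, y, z in mm, then the turn about the tool's z in rad. In form: [[[tx, ty, tz], twist], ...]. A call has 1 to 5 rows; each row is the pose to reach, as a shift and turn from the pose commanded when the call began, along the tool's axes at that moment; what a row does not reach only later rows make up. A row lasts 1/12 s, in which the tool goes at most 41.7 mm and 7.16 degrees, less where a joint would pass 70% of its speed; a pose out of reach is approached as far as the arm can. A call with a gripper value outside its range is refused whole. OPENING is the opening, from 0 (shut) to 1 (fully open), set as the call begins (- or left out, the last holds). The fingers move at their own pace and stop on an object; FORCE is the grip in N (left out, the last holds). Time passes only in rows, so rows that repeat a pose let the fingers close. It gives the time, the measured TCP pose, the force, the opening and the grip force at its end, in the units of the state.
- manip.get_obs(): the state, without advancing time (a new reading comes with each control period).
- camera(name): name is "scene" or "top" or "wrist"; returns a dict with "pixels" (384x512x3 uint8, red, green, blue), "z_map" (384x512 float32, m along the optical axis (not along the pixel's ray), 0 where there is no reading), "fx", "fy", "cx", "cy" (pixels), "extrinsics" (4x4, takes a point from world to camera coordinates). Camera axes: x right, y down, z forward; pixel columns grow to the right and rows downward; lengths in m; the calibration is good to about 2 mm. A picture is of the moment at which its call begins.
- manip.hand_in(): hands the job in; it is judged then, once.
The state is a dict: "clock": time; "joint_pos": joint angles; "joint_velocities": joint speeds; "tau": joint torques, N m; "position": TCP position; "ee_rot": TCP orientation; "ft_force": force on the tool from outside, world axes, zero at the start; "torque": the same for the moment, N m; "grip_width": opening from 0.0 (shut) to 1.0 (fully open); "grasp_force": force on a finger pad.
Only numpy, scipy, OpenCV 4.12 (cv2) and the standard library are available. Lean on these libraries where they do the work, as an engineer would, in place of code of your own. Each camera call takes 0.05 s, during which the arm holds its last target. There are 200 camera calls.

TASK

On the photo stand, first press the raised edge of the loose plate down so that the plate lies level in its frame. Then take the broken sandal clip (the one of the pair without a top crossbar) out of the silicone tray and show it to the phone: in the air straight over the middle of the plate, centred on the line of sight of the lens, prongs up, leaning back so that its broad side is square to the lens. Finish while holding it still there, the phone and all other things left where they were.

Things in the scene. Friction and masses are not known exactly. Their poses are not given: they have to be found in the camera images.
- broken_clip: Broken sandal clip, black plastic, 62 mm tall, 34 wide, 8 thick, 30 g: solid lower part 26 mm high, above it two side prongs 8 mm wide with an 18 mm gap, open at the top. Stands prongs up in a tray slot, 15 mm deep in it, 1 mm play. Origin: centre of underside; x through the thickness (normal to the two alike broad sides), y across the width, z to the prongs. Grip from above across the width.
- broken_mid (a point): The middle of the broken clip, 31 mm above its origin along its z.
- whole_clip: Bystander: the whole sandal clip, as the broken one but with a crossbar closing the gap between the prong tops. Stands in another slot of the tray.
- heel_tab: Bystander: a solid black plastic heel tab, 46 mm tall, 34 mm wide (22 mm at the top), 8 mm thick, in another slot of the tray.
- tray: Grey silicone insert tray, fixed, 160 x 110 x 25 mm (x, y, z), origin at the centre of its underside. Three blind slots 15 mm deep, long along the tray's y, in a row along its x, 50 mm apart, the middle one at the centre. The standing parts' x and y axes are parallel to the tray's. Which part is in which slot varies.
- plate (a joint): Angle of the stand's white plate (110 x 110 x 6 mm) in rad: 0 = level, flush in its frame; starts at 0.08 to 0.14. The edge by the phone is tucked under a lip and acts as hinge; the opposite edge stands 9 to 15 mm proud. Friction keeps it where it is left; pressing near the raised edge takes about 3 N, at 0 it rests firmly. Level, its top is 12 mm above the ledge.
- plate_edge (a point): Middle of the plate's raised edge, on its top side (it goes down with the plate).
- plate_centre (a point): Middle of the plate's place, 12 mm above the ledge, level with the plate's top once pressed. Axes of the fixed dark steel stand: z up, y level from the plate towards the phone, x along the raised edge (which is at y = -55 mm). Base: 150 mm along x, y from -75 to +235 mm; an aluminium mast, 14 mm thick, 352 mm tall, at y = 215 mm.
- phone: Phone clamped crosswise on the mast: 150 mm wide (its x, level), 74 high (its z), 8 thick, with a 30 mm lens barrel in the middle of the side facing the plate. Origin: middle of the lens front, 205 to 265 mm above the ledge (varies). The lens looks along the phone's -y; the phone always leans forward, so the line of sight runs 20 degrees (0.349 rad) below level, out over the plate.
- focus (a point): Where the clip's middle belongs: the point in the air on the lens's line of sight, 170 mm before the lens, straight above the plate's middle, 147 to 207 mm above the ledge. Its axes are those of the phone.
- vase: Bystander: empty blue glass vase, 180 mm tall, 92 mm across, standing loose. Origin at the centre of its underside.
- shoehorn: Bystander: stainless steel shoehorn lying flat, 150 x 45 x 10 mm, origin near its middle, x along it.
- brush: Bystander: wooden shoe brush, 150 x 50 x 44 mm, long along its y.
- tin: Bystander: round steel polish tin, 72 mm across, 32 mm high.
- key: Bystander: brass key with a wooden tag, about 103 x 25 x 6 mm, lying flat.

How it is judged:
On the way, in this order (a step that is already met when the one before it is completed fails the run):
1. the plate is pressed level while the broken clip is still in the tray (value of joint plate below 0.018 rad and distance of broken_clip from where it was at the start of the episode below 0.02 m), for 0.2 s.
2. the broken clip is held before the lens as asked (distance between broken_mid and focus below 0.025 m and angle between the x axis of broken_clip and the y axis of phone, either way round below 0.22 rad and angle between broken_clip's own y axis and vertical between 1.351 and 1.791 rad and angle between broken_clip's own z axis and vertical below 0.65 rad and contact force between broken_clip and the fingers above 0.5 N), for 0.3 s.
At the end, for the whole second after the job is handed in: Plate level within 0.018 rad; clip gripped, still, held by the fingers alone, its middle within 25 mm of the focus, prongs up, broad side square to the lens and width level within 0.22 rad; phone moved under 12 mm, bystanders under 30 mm (all of step 2 and linear speed of broken_clip below 0.02 m/s and value of joint plate below 0.018 rad and contact force between broken_clip and phone below 0.05 N and distance of phone from where it was at the start of the episode below 0.012 m and distance of each of whole_clip, heel_tab, vase, shoehorn, brush, tin, key from where it was at the start of the episode below 0.03 m); the arm keeps its last pose, push and grip.
It fails at once if another thing is displaced by more than 30 mm (distance of any of whole_clip, heel_tab, vase, shoehorn, brush, tin, key from where it was at the start of the episode above 0.03 m).
It fails at once if the phone is shifted by more than 12 mm (distance of phone from where it was at the start of the episode above 0.012 m).
It also fails if it takes over 51 s, if anything falls off the work surface, if the arm or the gripper's body presses on something with over 40 N, if the wrist force passes 120 N, or if a joint passes its speed limit or range.

## Working session

There is one attempt and no reset: what is moved stays moved. The work goes in short steps, Python scripts to look and compute and a shell command to move; the robot and the scene stay as the last step left them, time stands still between calls to the robot, and variables do not carry over. Pictures are saved under pics/ and viewed, at most 10 in all, crops included, and the job is handed in when it is done.

```bash
mkdir -p pics; cat > h.py <<'E'
import numpy as np, cv2, pickle
from workcell import manip, camera
def snap(n,f):
    c=camera(n); pickle.dump(c,open(f'pics/{f}.pkl','wb')); return c
def cloud(c):
    z=c['z_map']; v,u=np.mgrid[:384,:512]
    P=np.stack([(u-c['cx'])/c['fx']*z,(v-c['cy'])/c['fy']*z,z],-1)
    E=np.array(c['extrinsics']); W=(P-E[:3,3])@E[:3,:3]; W[z<=0]=np.nan; return W
def load(f): return pickle.load(open(f'pics/{f}.pkl','rb'))
E
python3 - <<'E'
from h import *
a=snap('scene','s0');b=snap('top','t0')
for c,n in((a,'s0'),(b,'t0')):
    cv2.imwrite(f'pics/{n}.png',cv2.resize(c['pixels'][:,:,::-1],(800,600),interpolation=cv2.INTER_CUBIC))
    E=np.array(c['extrinsics']);print(n,-E[:3,:3].T@E[:3,3],E[:3,:3].round(2).tolist())
o=manip.get_obs();print(o['position'],o['ee_rot'],o['clock'],o['grip_width'])
E
```

```text
s0 [ 0.98019466 -0.46006905  0.68447691] [[0.78, 0.63, -0.02], [0.39, -0.51, -0.77], [-0.49, 0.59, -0.64]]
t0 [0.44138067 0.01631373 0.87657049] [[-0.02, -1.0, 0.0], [-0.99, 0.02, -0.16], [0.16, -0.01, -0.99]]
[0.17253891 0.60044374 0.3031979 ] [ 1.39452326e-01  9.90228571e-01 -6.49572209e-04 -6.72080451e-05] 0.1 0.9968563402567764
```

View pics/s0.png

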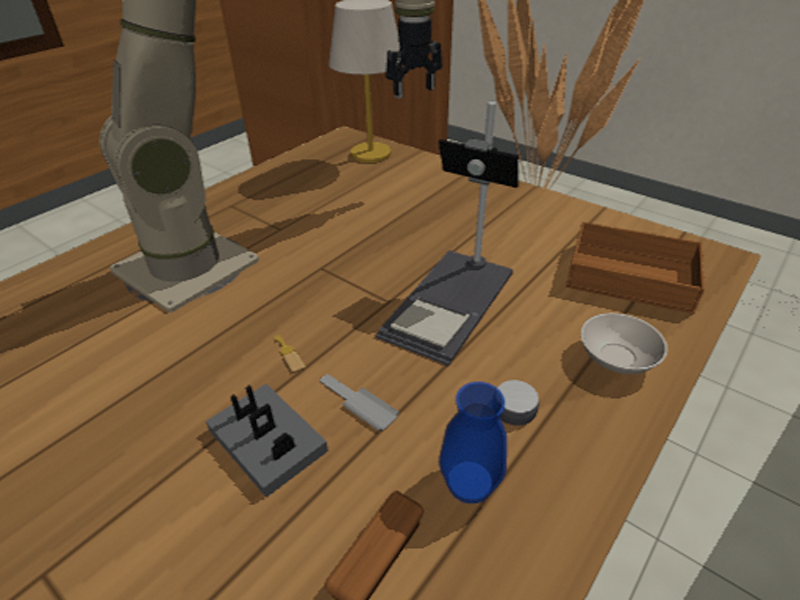

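View pics/t0.png

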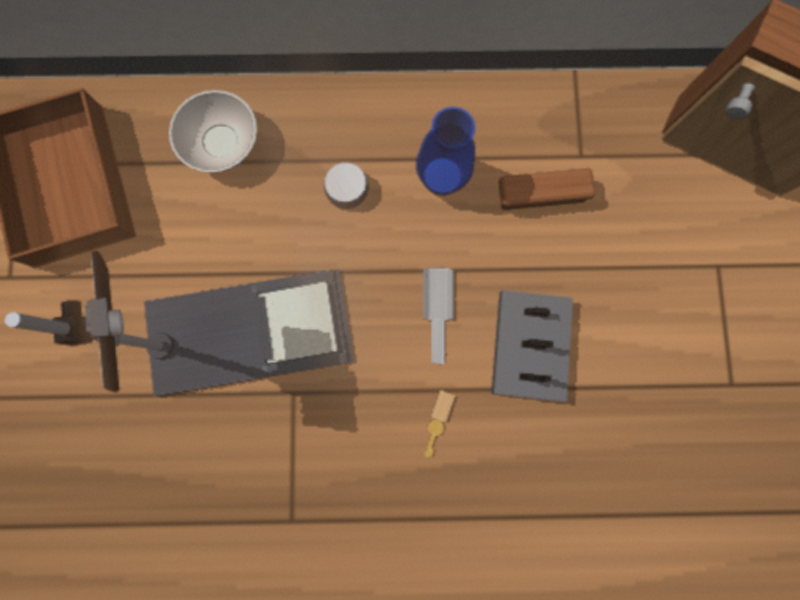

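The top view shows the stand on the left, with the plate's raised edge at u≈335, v≈320 and the phone at about (105,320). The tray is at (535,345). In the scene view the open-prong (broken) clip is the one nearest the robot, at (243,402). In the top view that is the bottom one, at (535,378).

```bash
python3 - <<'E'
from h import *
t=load('t0');s=load('s0');T=cloud(t);S=cloud(s)
def rect(P):
    (c,wh,a)=cv2.minAreaRect((P[:,:2]*1000).astype(np.float32));return np.round(c,1),np.round(wh,1),round(a,2)
k=0.64
def reg(C,x0,x1,y0,y1): return C[int(y0*k):int(y1*k),int(x0*k):int(x1*k)].reshape(-1,3)
def reg6(c,x0,x1,y0,y1): return c['pixels'][int(y0*k):int(y1*k),int(x0*k):int(x1*k)].reshape(-1,3)
print('table z',np.nanmedian(reg(T,600,700,300,350)[:,2]),np.nanmedian(reg(S,100,180,340,400)[:,2]))
for n,C,b in(('top',T,(480,590,280,415)),('scene',S,(190,340,370,500))):
    P=reg(C,*b);P=P[np.isfinite(P[:,0])]
    q=P[(P[:,2]>.020)&(P[:,2]<.029)];print(n,'tray',rect(q),q[:,2].mean())
    q=P[P[:,2]>.032];
    print(len(q))
    _,l,ce=cv2.kmeans(q[:,:2].astype(np.float32)*1000,3,None,(3,50,.01),5,cv2.KMEANS_PP_CENTERS)
    for i in range(3):
        w=q[l[:,0]==i];print(' part',w.mean(0).round(4),w[:,2].max().round(4),rect(w))
for n,c,C,b in(('top',t,T,(250,350,275,370)),('scene',s,S,(370,490,290,360))):
    P=reg(C,*b);I=reg6(c,*b).astype(int);m=(I.min(1)>95)&np.isfinite(P[:,0]);q=P[m]
    A=np.c_[q[:,:2]-q[:,:2].mean(0),np.ones(len(q))];f=np.linalg.lstsq(A,q[:,2],rcond=None)[0]
    r=abs(q[:,2]-A@f);g=r<.005;f=np.linalg.lstsq(A[g],q[g,2],rcond=None)[0]
    print(n,'plate',q[g].mean(0),f,np.hypot(*f[:2]),rect(q[g]))
# stand base, top
P=reg(T,135,365,260,405);I=reg6(t,135,365,260,405).astype(int)
m=(P[:,2]>.003)&(P[:,2]<.013)&((I.max(1)-I.min(1))<22);q=P[m];print('base',rect(q),np.percentile(q[:,2],[5,50,95]))
# phone face, scene
P=reg(S,435,525,130,195);P=P[np.isfinite(P[:,0])&(P[:,2]>.15)]
print('phone',P.min(0),P.max(0),np.median(P,0))
u=cv2.resize(s['pixels'][75:130,270:345,::-1],None,fx=6,fy=6,interpolation=cv2.INTER_CUBIC)
u2=cv2.resize(s['pixels'][235:320,125:215,::-1],None,fx=4,fy=4,interpolation=cv2.INTER_CUBIC)
h=max(u.shape[0],u2.shape[0]);im=np.zeros((h,u.shape[1]+u2.shape[1],3),np.uint8);im[:u.shape[0],:u.shape[1]]=u;im[:u2.shape[0],u.shape[1]:]=u2
im=im[:,:];print(im.shape);cv2.imwrite('pics/c1.png',im if im.shape[1]<=800 else im[:,:800])
E
```

```text
table z 0.0015085112421922115 5.579740600270294e-05
top tray (array([ 500.5, -197.7]), array([110.8, 159.9]), 82.77) 0.0263965147600786
233
 part [ 0.451  -0.1894  0.0576] 0.0754 (array([ 451. , -191.2]), array([34.5,  7.9]), 82.91)
 part [ 0.4999 -0.1952  0.0645] 0.0768 (array([ 500.5, -196.9]), array([33.4,  8. ]), 82.65)
 part [ 0.5494 -0.2016  0.0505] 0.0605 (array([ 549.9, -203.4]), array([33.7,  7.9]), 82.47)
scene tray (array([ 498.8, -196.1]), array([111.4, 163.5]), 82.47) 0.024704798403691473
446
 part [ 0.5013 -0.1975  0.0552] 0.074 (array([ 499.7, -196.1]), array([34.2, 10.4]), 83.56)
 part [ 0.452 -0.191  0.051] 0.0739 (array([ 450.4, -189.7]), array([34.9, 10.5]), 83.75)
 part [ 0.5511 -0.2044  0.046 ] 0.0578 (array([ 550.1, -202.7]), array([34. ,  9.1]), 82.46)
top plate [0.54318902 0.1629167  0.01949244] [ 0.01539728 -0.10190329  0.01959138] 0.10305996956768887 (array([544.8, 170.8]), array([127.3, 118.1]), 9.32)
scene plate [0.55716964 0.16237357 0.01835666] [ 0.01621755 -0.09652209  0.01835922] 0.09787503213604884 (array([542.3, 168.2]), array([110.5, 113.6]), 8.93)
base (array([531. , 244.1]), array([149.1, 307.7]), 9.16) [0.00686055 0.01198921 0.01290535]
phone [0.44253919 0.31249752 0.18149699] [0.59104895 0.38829433 0.30623611] [0.51874436 0.33526885 0.26372482]
(340, 810, 3)
```

View pics/c1.png

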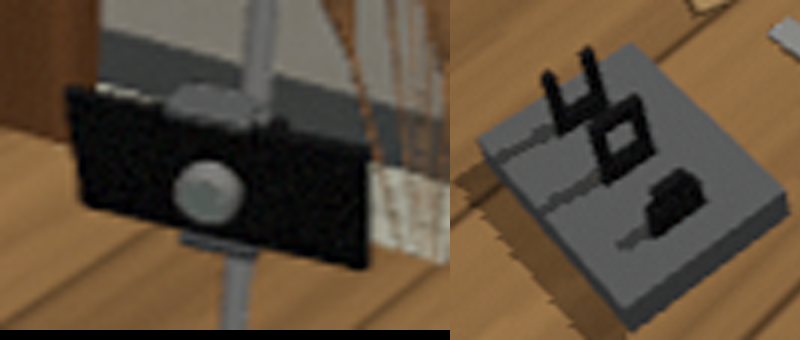

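In the crop the lens centre is at scene pixel ≈(304.7,107), and the open-top clip is confirmed in the slot at (0.451,-0.190). The tool can't be tilted, so the clip has to be pivoted about the pad axis, using the slot as a holder. Next I get the lens height and work out the moves.

```bash
cat >> h.py <<'E'
from scipy.spatial.transform import Rotation as R
def st():
    o=manip.get_obs();r=R.from_quat(o['ee_rot']).as_matrix()
    yaw=np.degrees(np.arctan2(r[1,1],r[0,1]))
    print('t%.2f'%o['clock'],'p',np.round(o['position'],4),'yaw_y %.2f'%yaw,'tilt %.2f'%np.degrees(np.arccos(-r[2,2])),'F',np.round(o['ft_force'],1),'g %.3f %.1f'%(o['grip_width'],o['grasp_force']),'j',np.round(o['joint_pos'],2)); return o,r
def to(*pts):
    o,r=st();p=np.array(o['position'])
    for q in pts:print(q,'-> tool mm',(r.T@(np.array(q)-p)*1000).round(1))
E
python3 - <<'E'
from h import *
s=load('s0');S=cloud(s)
print(np.nanmedian(S[105:110,303:307].reshape(-1,3),0))
P=S[85:128,282:335].reshape(-1,3)
ys=np.array([-.156,.988]);xs=np.array([.988,.156])
d=P[:,:2]-[.5432,.1650]
a,b=d@xs,d@ys
for x in(-.05,-.03,0,.03,.05):
    m=(abs(a-x)<.006)&(b<.24);print(x,[(round(i,3),round(j,3)) for i,j in zip(b[m],P[m,2])][::3][:9])
m=(abs(a)<.016)&(b<.175);print(m.sum(),a[m].mean(),b[m].mean(),P[m,2].mean(),P[m,2].min(),P[m,2].max())
to((.25,.40,.40),(.43,.14,.38),(.549,.128,.20))
E
```

```text
[0.52268921 0.32495898 0.25663562]
-0.05 [(np.float64(0.163), np.float64(0.293)), (np.float64(0.162), np.float64(0.291)), (np.float64(0.161), np.float64(0.293)), (np.float64(0.162), np.float64(0.288)), (np.float64(0.164), np.float64(0.284)), (np.float64(0.162), np.float64(0.287)), (np.float64(0.166), np.float64(0.281)), (np.float64(0.166), np.float64(0.278)), (np.float64(0.167), np.float64(0.275))]
-0.03 [(np.float64(0.168), np.float64(0.292)), (np.float64(0.164), np.float64(0.292)), (np.float64(0.162), np.float64(0.288)), (np.float64(0.163), np.float64(0.29)), (np.float64(0.163), np.float64(0.286)), (np.float64(0.168), np.float64(0.28)), (np.float64(0.165), np.float64(0.284)), (np.float64(0.166), np.float64(0.28)), (np.float64(0.166), np.float64(0.277))]
0 [(np.float64(0.211), np.float64(0.299)), (np.float64(0.213), np.float64(0.3)), (np.float64(0.209), np.float64(0.298)), (np.float64(0.211), np.float64(0.294)), (np.float64(0.211), np.float64(0.291)), (np.float64(0.214), np.float64(0.291)), (np.float64(0.212), np.float64(0.288)), (np.float64(0.17), np.float64(0.3)), (np.float64(0.17
[... 441 characters left out ...]
64(0.164), np.float64(0.29)), (np.float64(0.167), np.float64(0.29)), (np.float64(0.164), np.float64(0.288)), (np.float64(0.161), np.float64(0.285)), (np.float64(0.162), np.float64(0.287)), (np.float64(0.164), np.float64(0.283)), (np.float64(0.165), np.float64(0.279)), (np.float64(0.169), np.float64(0.274))]
232 0.0008311088426379048 0.16405179401638323 0.2752158285970368 0.23974350785186777 0.3007783755086972
t0.10 p [0.1725 0.6004 0.3032] yaw_y 73.97 tilt 0.07 F [-0.7  0.6 -0.5] g 0.997 0.0 j [-1.31  0.33 -0.06  1.46  0.02  1.35 -0.09]
(0.25, 0.4, 0.4) -> tool mm [-129.8 -171.4  -96.6]
(0.43, 0.14, 0.38) -> tool mm [-374.6 -371.5  -76.3]
(0.549, 0.128, 0.2) -> tool mm [-492.3 -350.   103.7]
```

```bash

python3 -m creep '[[[-35,-46,-26],0],[[-55,-72,-41],0],[[-75,-99,-56],0],[[-95,-125,-71],0],[[-110,-145,-82],0]]' 0 20
python3 -m creep '[[[-25,-33,-19],0],[[-45,-60,-20],0],[[-72,-90,-20],0],[[-100,-116,-20],0],[[-125,-140,-20],0]]'
python3 - <<'E'
from h import *
to((.43,.14,.38),(.549,.128,.30),(.549,.128,.20),(.549,.128,.11))
E
```

```text
clock: 0.52
position: [0.2394, 0.4284, 0.387]
ee_rot: [0.14, 0.99, 0.0, 0.0]
ft_force: [0.3, 0.7, -0.6]
grip_width: 0.297
grasp_force: 0.0
clock: 0.93
position: [0.3205, 0.2595, 0.4059]
ee_rot: [0.14, 0.99, 0.0, -0.0]
ft_force: [1.1, 1.2, 0.6]
grip_width: 0.001
grasp_force: 0.0
t0.93 p [0.3205 0.2595 0.4059] yaw_y 73.93 tilt 0.03 F [1.1 1.2 0.6] g 0.001 0.0 j [-1.01 -0.2   0.18  1.81  0.04  1.53  0.46]
(0.43, 0.14, 0.38) -> tool mm [-138.3  -84.5   25.9]
(0.549, 0.128, 0.3) -> tool mm [-256.   -63.1  105.9]
(0.549, 0.128, 0.2) -> tool mm [-256.   -63.2  205.9]
(0.549, 0.128, 0.11) -> tool mm [-256.   -63.2  295.9]
```

```bash

python3 -m creep '[[[-32,-20,6],0],[[-66,-40,12],0],[[-100,-61,19],0],[[-130,-80,25],0],[[-160,-79,40],0]]'
python3 -m creep '[[[-30,5,20],0],[[-58,10,40],0],[[-85,15,65],0],[[-96,16,100],0],[[-96,16,140],0]]'
python3 - <<'E'
from h import *
to((.549,.128,.12),(.549,.128,.095),(.549,.128,.085))
E
```

```text
clock: 1.35
position: [0.4531, 0.1372, 0.3673]
ee_rot: [0.142, 0.99, 0.001, 0.001]
ft_force: [-0.2, 1.8, -0.1]
grip_width: 0.0
grasp_force: 0.0
clock: 1.77
position: [0.5509, 0.1296, 0.225]
ee_rot: [0.14, 0.99, -0.0, 0.001]
ft_force: [0.2, 0.9, -0.3]
grip_width: -0.002
grasp_force: 0.0
t1.77 p [0.5509 0.1296 0.225 ] yaw_y 73.86 tilt 0.17 F [ 0.2  0.9 -0.3] g -0.002 0.0 j [-0.76  0.28  0.53  1.75 -0.15  1.15  1.1 ]
(0.549, 0.128, 0.12) -> tool mm [  1.7  -2.1 105. ]
(0.549, 0.128, 0.095) -> tool mm [  1.7  -2.1 130. ]
(0.549, 0.128, 0.085) -> tool mm [  1.8  -2.1 140. ]
```

```bash

python3 -m creep '[[[1,-1,35],0],[[2,-2,70],0],[[2,-2,100],0],[[2,-2,118],0],[[2,-2,125],0]]'
python3 -m creep '[[[0,0,2],0],[[0,0,4],0],[[0,0,6],0],[[0,0,8],0],[[0,0,10],0]]'
python3 -m creep '[[[0,0,1],0],[[0,0,2],0],[[0,0,3],0],[[0,0,4],0],[[0,0,4],0]]'
```

```text
clock: 2.18
position: [0.544, 0.1288, 0.0975]
ee_rot: [0.139, 0.99, -0.001, -0.002]
ft_force: [-0.1, 1.0, -0.1]
grip_width: 0.001
grasp_force: 0.0
clock: 2.6
position: [0.5468, 0.1293, 0.092]
ee_rot: [0.14, 0.99, 0.001, 0.001]
ft_force: [0.5, -2.2, 3.1]
grip_width: -0.001
grasp_force: 1.3
clock: 3.02
position: [0.546, 0.1294, 0.0868]
ee_rot: [0.139, 0.99, 0.0, 0.0]
ft_force: [1.9, -0.8, 1.7]
grip_width: -0.003
grasp_force: 1.0
```

```bash

python3 -m creep '[[[0,0,1],0],[[0,0,2],0],[[0,0,2],0],[[0,0,2],0]]'
python3 -m creep '[[[0,0,1],0],[[0,0,1],0],[[0,0,1],0]]'
```

```text
clock: 3.35
position: [0.5458, 0.1294, 0.0848]
ee_rot: [0.139, 0.99, 0.0, -0.0]
ft_force: [0.6, -0.7, 0.9]
grip_width: 0.001
grasp_force: 0.9
clock: 3.6
position: [0.5459, 0.1294, 0.0845]
ee_rot: [0.139, 0.99, 0.0, -0.0]
ft_force: [-3.3, -1.0, 11.0]
grip_width: -0.003
grasp_force: 5.9
```

```bash

python3 -m creep '[[[0,0,-30],0],[[0,0,-65],0],[[0,0,-100],0],[[0,0,-120],-0.07],[[0,0,-120],-0.153]]' 0.7
python3 - <<'E'
from h import *
to((.451,-.190,.20),(.451,-.190,.101))
t=snap('top','t1');T=cloud(t)
P=T[176:237,160:224].reshape(-1,3);I=t['pixels'][176:237,160:224].reshape(-1,3).astype(int)
m=(I.min(1)>95)&(P[:,2]<.04);q=P[m];A=np.c_[q[:,:2]-q[:,:2].mean(0),np.ones(len(q))];f=np.linalg.lstsq(A,q[:,2],rcond=None)[0];print(len(q),f,np.ptp(q,0))
E
```

```text
clock: 4.02
position: [0.5473, 0.1299, 0.2084]
ee_rot: [0.062, 0.998, 0.002, 0.002]
ft_force: [0.2, 0.2, 0.5]
grip_width: 0.693
grasp_force: 0.0
t4.02 p [0.5473 0.1299 0.2084] yaw_y 82.91 tilt 0.34 F [0.2 0.2 0.5] g 0.693 0.0 j [-0.74  0.28  0.5   1.78 -0.15  1.11  1.26]
(0.451, -0.19, 0.2) -> tool mm [  56.1 -329.4    6.9]
(0.451, -0.19, 0.101) -> tool mm [  56.6 -329.8  105.9]
221 [-0.01501635  0.05617891  0.01318351] [0.11069251 0.02932361 0.01057872]
```

```bash

python3 -m creep '[[[6,-40,0],0],[[13,-80,0],0],[[20,-120,0],0],[[27,-160,0],0],[[34,-198,0],0]]'
python3 -m creep '[[[7,-40,0],0],[[14,-80,3],0],[[22,-115,7],0],[[22,-131,7],0],[[22,-131,7],0]]'
python3 - <<'E'
from h import *
to((.451,-.190,.101))
t=snap('top','t2');T=cloud(t)
P=T[176:237,160:224].reshape(-1,3);I=t['pixels'][176:237,160:224].reshape(-1,3).astype(int)
m=(I.min(1)>95)&(P[:,2]<.04);q=P[m];A=np.c_[q[:,:2]-q[:,:2].mean(0),np.ones(len(q))]
f=np.linalg.lstsq(A,q[:,2],rcond=None)[0];g=abs(q[:,2]-A@f)<.003;f=np.linalg.lstsq(A[g],q[g,2],rcond=None)[0];print(g.sum(),f,q[g].mean(0),np.ptp(q[g],0))
E
```

```text
clock: 4.48
position: [0.4854, -0.0644, 0.2029]
ee_rot: [0.064, 0.998, 0.0, -0.001]
ft_force: [0.2, -0.1, 0.4]
grip_width: 0.699
grasp_force: 0.0
clock: 4.9
position: [0.4466, -0.1935, 0.196]
ee_rot: [0.067, 0.998, -0.0, -0.001]
ft_force: [-0.0, 0.4, -0.0]
grip_width: 0.695
grasp_force: 0.0
t4.90 p [ 0.4466 -0.1935  0.196 ] yaw_y 82.29 tilt 0.12 F [-0.   0.4 -0. ] g 0.695 0.0 j [-0.37  0.13  0.74  1.98 -0.1   1.06  1.85]
(0.451, -0.19, 0.101) -> tool mm [-4.1  4.1 95. ]
1860 [-0.00188784  0.00244332  0.01345616] [0.54374123 0.16242313 0.01345914] [0.14410616 0.14610893 0.00633731]
```

```bash

python3 -m creep '[[[-4,4,20],0],[[-4,4,40],0],[[-4,4,40],0],[[-4,4,40],0]]'
python3 - <<'E'
from h import *
to((.451,-.190,.101))
w=snap('wrist','w0');cv2.imwrite('pics/w0.png',w['pixels'][:,:,::-1])
E
```

```text
clock: 5.28
position: [0.4527, -0.1852, 0.156]
ee_rot: [0.063, 0.998, 0.0, -0.002]
ft_force: [0.2, 0.8, 0.5]
grip_width: 0.704
grasp_force: 0.0
t5.28 p [ 0.4527 -0.1852  0.156 ] yaw_y 82.78 tilt 0.19 F [0.2 0.8 0.5] g 0.704 0.0 j [-0.36  0.21  0.72  2.01 -0.17  0.98  1.89]
(0.451, -0.19, 0.101) -> tool mm [ 0.9 -5.  55.1]
```

View pics/w0.png

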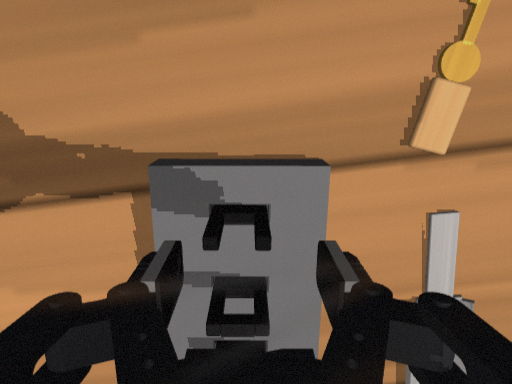

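The wrist view shows the open-top clip at about (237,228) between the two fingers, left of their midline at u≈250, which fits the computed y correction. Now I descend and grip.

```bash

python3 -m creep '[[[1,-4,0],0],[[1,-4,15],0],[[1,-4,30],0],[[1,-4,45],0],[[1,-4,55],0]]'
python3 -m creep '[[[0,0,0],0],[[0,0,0],0]]'
python3 - <<'E'
from h import *
to((.451,-.190,.101))
w=snap('wrist','w1');cv2.imwrite('pics/w1.png',w['pixels'][:,:,::-1])
E
```

```text
clock: 5.75
position: [0.4519, -0.1903, 0.1017]
ee_rot: [0.063, 0.998, 0.0, 0.0]
ft_force: [0.1, 0.8, 1.1]
grip_width: 0.702
grasp_force: 0.0
clock: 5.92
position: [0.4518, -0.1906, 0.1023]
ee_rot: [0.063, 0.998, -0.0, -0.0]
ft_force: [-0.3, 0.2, 0.5]
grip_width: 0.699
grasp_force: 0.0
t5.92 p [ 0.4518 -0.1906  0.1023] yaw_y 82.72 tilt 0.01 F [-0.3  0.2  0.5] g 0.699 0.0 j [-0.31  0.31  0.69  2.05 -0.26  0.87  1.97]
(0.451, -0.19, 0.101) -> tool mm [0.9 0.5 1.3]
```

View pics/w1.png

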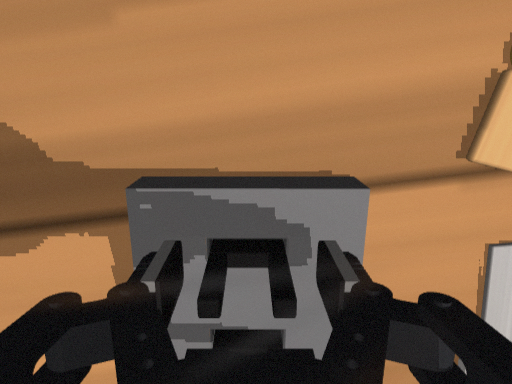

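The clip sits centred between the pads (u 200–297, pads at 180 and 320). I close and lift until about 4 mm is left in the slot.

```bash

python3 -m creep '[[[0,0,0],0],[[0,0,0],0],[[0,0,0],0],[[0,0,0],0],[[0,0,0],0]]' 0.2 20
python3 -m creep '[[[0,0,0],0],[[0,0,-4],0],[[0,0,-8],0],[[0,0,-11],0],[[0,0,-11],0]]'
python3 - <<'E'
from h import *
st()
E
```

```text
clock: 6.38
position: [0.4523, -0.1905, 0.1027]
ee_rot: [0.063, 0.998, 0.0, 0.001]
ft_force: [-1.5, 0.8, 7.4]
grip_width: 0.394
grasp_force: 23.3
clock: 6.8
position: [0.4521, -0.1905, 0.1137]
ee_rot: [0.063, 0.998, 0.0, 0.001]
ft_force: [0.2, 0.1, -0.5]
grip_width: 0.395
grasp_force: 22.6
t6.80 p [ 0.4521 -0.1905  0.1137] yaw_y 82.73 tilt 0.07 F [ 0.2  0.1 -0.5] g 0.395 22.6 j [-0.32  0.29  0.7   2.04 -0.24  0.89  1.96]
```

```bash

python3 -m creep '[[[-3,0,0],0],[[-6,0,0.5],0],[[-9,0,1],0],[[-12,0,2],0],[[-12,0,2],0]]'
python3 -m creep '[[[-2,0,0.5],0],[[-4,0,1],0],[[-4,0,1],0]]'
python3 - <<'E'
from h import *
st()
w=snap('scene','s2');cv2.imwrite('pics/s2.png',cv2.resize(w['pixels'][215:320,120:230,::-1],None,fx=5,fy=5,interpolation=cv2.INTER_CUBIC))
E
```

```text
clock: 7.22
position: [0.4628, -0.1918, 0.1102]
ee_rot: [0.063, 0.998, 0.0, -0.002]
ft_force: [-4.9, 0.9, 3.4]
grip_width: 0.392
grasp_force: 23.3
clock: 7.47
position: [0.4665, -0.1923, 0.1092]
ee_rot: [0.063, 0.998, 0.0, -0.002]
ft_force: [-5.6, 0.2, 4.4]
grip_width: 0.393
grasp_force: 23.4
t7.47 p [ 0.4665 -0.1923  0.1092] yaw_y 82.72 tilt 0.21 F [-5.6  0.2  4.4] g 0.393 23.4 j [-0.3   0.33  0.69  2.01 -0.27  0.9   1.97]
```

View pics/s2.png

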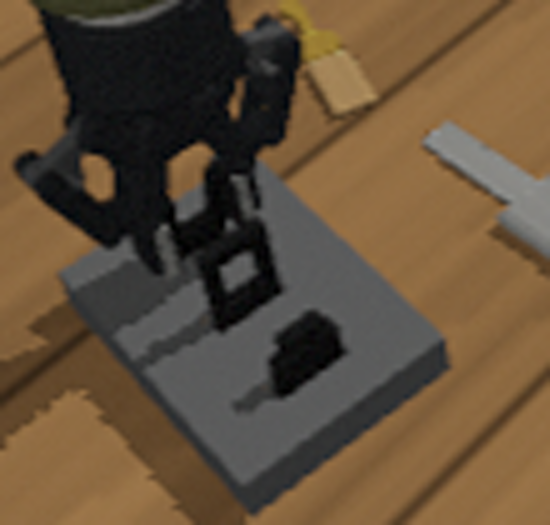

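The clip appears leaned after 14 mm of travel, with about 6 N of reaction. I lift it to measure.

```bash

python3 -m creep '[[[0,0,-5],0],[[0,0,-20],0],[[0,0,-50],0],[[0,0,-85],0],[[0,0,-120],0]]' - 30
python3 -m creep '[[[0,0,0],0.12],[[0,0,0],0.24],[[0,0,0],0.36],[[0,0,0],0.48],[[0,0,0],0.6]]'
python3 -m creep '[[[0,0,0],0.12],[[0,0,0],0.24],[[0,0,0],0.36],[[0,0,0],0.48],[[0,0,0],0.6]]'
python3 -m creep '[[[0,0,0],0.08],[[0,0,0],0.08],[[0,0,0],0.08]]'
python3 - <<'E'
from h import *
o,r=st();p=np.array(o['position'])
w=snap('scene','s3')
E=np.array(w['extrinsics']);g=E[:3,:3]@(p+[0,0,-.054])+E[:3,3];u=w['fx']*g[0]/g[2]+w['cx'];v=w['fy']*g[1]/g[2]+w['cy'];print(u,v)
u,v=int(u),int(v);cv2.imwrite('pics/s3.png',cv2.resize(w['pixels'][max(v-50,0):v+50,max(u-50,0):u+50,::-1],None,fx=6,fy=6,interpolation=cv2.INTER_CUBIC))
to((.5432,.165,.28),(.5432,.165,.25))
E
```

```text
clock: 7.93
position: [0.4674, -0.1925, 0.2313]
ee_rot: [0.064, 0.998, -0.0, -0.0]
ft_force: [0.5, 0.3, -0.0]
grip_width: 0.392
grasp_force: 30.0
clock: 8.35
position: [0.468, -0.1924, 0.2303]
ee_rot: [0.358, 0.934, 0.0, 0.0]
ft_force: [0.3, 0.4, -0.4]
grip_width: 0.396
grasp_force: 30.1
clock: 8.77
position: [0.4679, -0.1924, 0.2302]
ee_rot: [0.618, 0.786, 0.0, 0.0]
ft_force: [-0.6, 0.4, -1.0]
grip_width: 0.39
grasp_force: 30.1
clock: 9.02
position: [0.4678, -0.1923, 0.2301]
ee_rot: [0.646, 0.764, 0.0, 0.0]
ft_force: [-0.1, 0.6, 0.4]
grip_width: 0.395
grasp_force: 30.1
t9.02 p [ 0.4678 -0.1923  0.2301] yaw_y 9.56 tilt 0.02 F [-0.1  0.6  0.4] g 0.395 30.1 j [-0.51  0.15  0.89  1.9  -0.13  1.14  0.59]
147.93446675962457 222.21794384356707
t9.07 p [ 0.4678 -0.1923  0.23  ] yaw_y 9.59 tilt 0.02 F [ 0.3  0.2 -0.5] g 0.390 30.1 j [-0.51  0.15  0.89  1.9  -0.13  1.14  0.59]
(0.5432, 0.165, 0.28) -> tool mm [339.8 133.9 -49.9]
(0.5432, 0.165, 0.25) -> tool mm [339.8 133.9 -19.9]
```

View pics/s3.png

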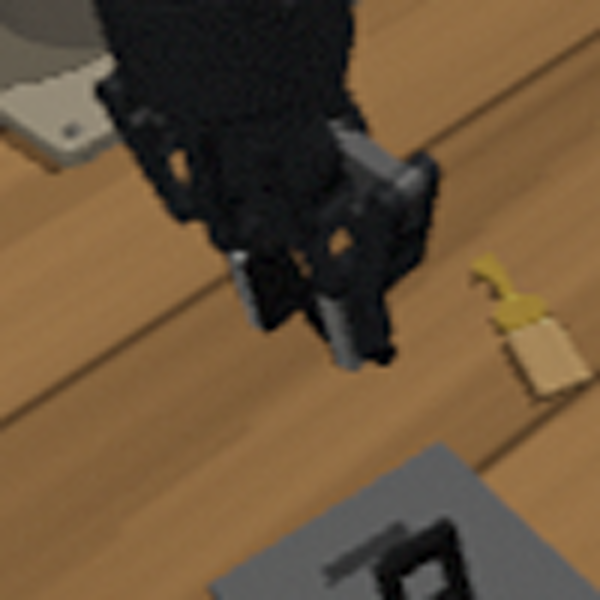

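```bash
cat > m.py <<'E'
import sys
from h import *
o,r=st();p=np.array(o['position'])
for n in('scene','wrist'):
    c=snap(n,sys.argv[1]+n);C=cloud(c).reshape(-1,3);I=c['pixels'].reshape(-1,3).astype(int)
    q=(C-p)@r;q=q*1000
    m=(abs(q[:,0])<40)&(abs(q[:,1])<15)&(q[:,2]>15)&(q[:,2]<105)
    print(n,m.sum())
    for zz in range(15,105,6):
        k=m&(abs(q[:,2]-zz-3)<=3)
        if k.sum()>2: print(zz+3,k.sum(),'x pct',np.percentile(q[k,0],[5,25,50,75,95]).round(1),'y',np.percentile(q[k,1],[5,50,95]).round(1))
E
python3 m.py a
```

```text
t9.07 p [ 0.4678 -0.1923  0.23  ] yaw_y 9.59 tilt 0.02 F [ 0.3  0.2 -0.5] g 0.390 30.1 j [-0.51  0.15  0.89  1.9  -0.13  1.14  0.59]
scene 69
30 8 x pct [-2.6 -1.9 -0.8  1.   2.9] y [-14.6 -12.3 -10.3]
36 9 x pct [-0.8  0.2  1.   3.2  4.6] y [-13.6 -11.1  -9.6]
42 7 x pct [-1.2  0.6  1.3  4.6  6.4] y [-11.4 -10.5  -8.9]
48 8 x pct [1.2 2.6 4.8 5.9 7.5] y [-13.3 -11.  -10. ]
54 10 x pct [3.1 3.7 5.  7.2 9.1] y [-14.3 -11.1  -9.6]
60 8 x pct [ 4.   6.2  7.8 10.8 12.1] y [-13.  -11.   -9.9]
66 6 x pct [5.7 6.  6.5 7.1 7.9] y [-13.4 -10.4  -7.3]
72 4 x pct [7.3 7.4 7.5 7.5 7.6] y [-14.2 -10.1  -8.1]
78 3 x pct [8.6 8.6 8.6 9.3 9.8] y [-13.8 -13.3  -8.7]
84 4 x pct [12.  14.8 16.5 17.3 18.3] y [-8.5 14.7 14.9]
wrist 5627
30 854 x pct [-4.9 -2.4  0.3  2.   2.9] y [-14.3  -8.9  14.3]
36 515 x pct [-0.1  2.9  3.4  3.9  4.6] y [-14.4  -8.5  14.2]
42 450 x pct [1.2 4.6 5.1 5.6 6.2] y [-14.3  -8.5  14.3]
48 390 x pct [3.6 6.2 6.7 7.3 7.8] y [-14.4  -8.5  14.4]
54 356 x pct [4.5 7.7 8.3 8.8 9.4] y [-14.4  -8.4  14.2]
60 316 x pct [ 6.1  9.3 10.  10.4 11. ] y [-14.3  -8.4  14.4]
66 1154 x pct [ 4.5  7.6 10.7 11.8 12.5] y [-12.3   0.5  12.3]
72 545 x pct [12.4 12.9 13.4 13.8 14.3] y [-13.4   0.   13.5]
78 524 x pct [14.  14.5 15.  15.4 16. ] y [-13.6  -0.2  13.3]
84 451 x pct [15.6 16.2 16.6 17.  17.5] y [-13.4  -0.   13.6]
90 72 x pct [16.9 17.2 17.4 17.6 17.7] y [-13.4  -0.   13.6]
```

The wrist depth shows the clip leaning 15.4° in the right direction (tolerance is ±12.6° around 20°). Its middle is at tool (5.5, 0, 61.6) mm. I carry it to the focus.

```bash

python3 -m creep '[[[15,6,-15],0],[[40,16,-30],0],[[65,26,-30],0],[[92,37,-30],0],[[120,48,-30],0]]'
python3 -m creep '[[[28,11,0],0],[[56,22,0],0],[[84,33,0],0],[[112,45,0],0],[[138,55,0],0]]'
python3 -m creep '[[[25,10,0],0],[[48,19,0],0],[[66,26,0],0],[[76,31,0],0],[[76,31,0],0]]'
python3 -m creep '[[[0,0,0],0],[[0,0,0],0],[[0,0,0],0]]'
python3 m.py b; python3 - <<'E'
from h import *
to((.5441,.1596,.2601))
c=load('bscene');cv2.imwrite('pics/s4.png',cv2.resize(c['pixels'][40:240,200:400,::-1],(600,600)))
E
```

```text
clock: 9.58
position: [0.4956, -0.0652, 0.2604]
ee_rot: [0.646, 0.763, 0.001, 0.0]
ft_force: [0.5, -0.2, -0.1]
grip_width: 0.389
grasp_force: 30.1
clock: 10.0
position: [0.5273, 0.0809, 0.26]
ee_rot: [0.646, 0.763, 0.0, -0.0]
ft_force: [0.2, 0.2, -0.3]
grip_width: 0.391
grasp_force: 30.1
clock: 10.42
position: [0.5454, 0.1613, 0.2596]
ee_rot: [0.645, 0.764, -0.0, -0.0]
ft_force: [-0.4, -0.1, -0.8]
grip_width: 0.389
grasp_force: 30.1
clock: 10.67
position: [0.5454, 0.1572, 0.2601]
ee_rot: [0.648, 0.762, 0.0, 0.0]
ft_force: [0.3, -0.7, -0.5]
grip_width: 0.388
grasp_force: 30.1
t10.67 p [0.5454 0.1572 0.2601] yaw_y 9.27 tilt 0.01 F [ 0.3 -0.7 -0.5] g 0.388 30.1 j [-0.9   0.26  0.63  1.71 -0.16  1.23 -0.06]
scene 114
30 12 x pct [-3.6 -2.2 -1.1  1.1  2.8] y [-13.5 -10.3  11.1]
36 9 x pct [-4.2 -2.5 -2.5 -2.2  2.9] y [-11.9 -10.   11.8]
42 9 x pct [-1.7 -0.9 -0.6  0.2  2.8] y [-14.4 -10.4  11.6]
48 6 x pct [0.3 0.3 1.  3.  3.8] y [-14.2 -10.7  11. ]
54 3 x pct [ 1.8  3.2  4.8  8.2 11. ] y [-13.8 -11.7  -9.7]
60 8 x pct [-3.6  2.9  4.6  9.  10.5] y [-13.1 -10.9   6.1]
66 23 x pct [ 4.2  5.
[... 429 characters left out ...]
5.9 6.6] y [-14.3  -8.4  14.4]
48 388 x pct [3.6 6.4 6.9 7.4 8. ] y [-14.3  -8.5  14.2]
54 353 x pct [4.8 8.  8.6 9.1 9.7] y [-14.3  -8.3  14.3]
60 323 x pct [ 6.7  9.7 10.2 10.7 11.3] y [-14.4  -8.4  14.3]
66 1146 x pct [ 4.9  7.8 11.  12.1 12.8] y [-12.    0.5  12.4]
72 554 x pct [12.6 13.2 13.6 14.  14.5] y [-13.7   0.1  13.4]
78 507 x pct [14.3 14.8 15.3 15.6 16.1] y [-13.5   0.1  13.4]
84 467 x pct [15.9 16.4 16.8 17.3 17.8] y [-13.3  -0.4  13.5]
90 68 x pct [17.3 17.5 17.7 17.8 18. ] y [-13.9   2.7  13. ]
t10.77 p [0.5453 0.1578 0.2601] yaw_y 9.30 tilt 0.02 F [-0.3 -0.2 -0.9] g 0.392 30.1 j [-0.9   0.26  0.63  1.71 -0.16  1.23 -0.06]
(0.5441, 0.1596, 0.2601) -> tool mm [ 2.  -0.9  0. ]
```

View pics/s4.png

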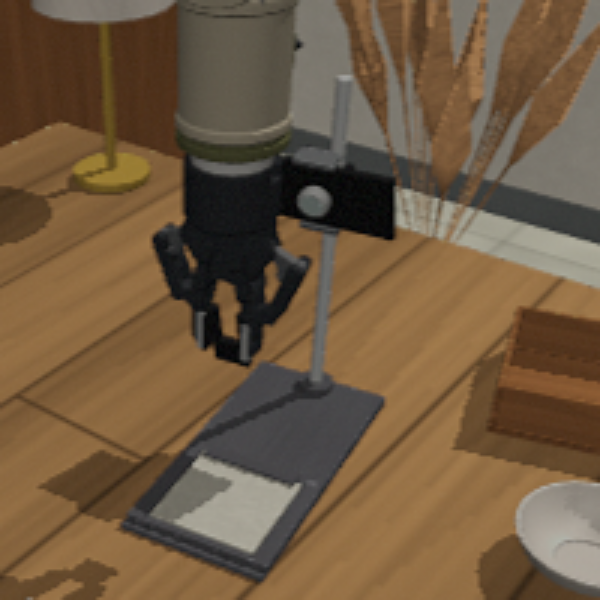

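The picture shows the clip held at (235,350) above the level plate, with the phone in place and its lens at (315,200). The pose is within about 2 mm of target, so I let it settle and hand in.

```bash

python3 -m creep '[[[1,0,0],0],[[1,0,0],0],[[1,0,0],0],[[1,0,0],0],[[1,0,0],0]]'
python3 -m creep '[[[0,0,0],0],[[0,0,0],0],[[0,0,0],0],[[0,0,0],0],[[0,0,0],0]]'
python3 -c "
from h import *
st();print(manip.hand_in())"
```

```text
clock: 11.18
position: [0.5451, 0.16, 0.2599]
ee_rot: [0.647, 0.763, 0.0, -0.0]
ft_force: [0.1, -0.6, -0.7]
grip_width: 0.393
grasp_force: 30.1
clock: 11.6
position: [0.5451, 0.16, 0.2599]
ee_rot: [0.647, 0.763, 0.0, -0.0]
ft_force: [-1.0, 0.1, -0.8]
grip_width: 0.394
grasp_force: 30.1
t11.60 p [0.5451 0.16   0.2599] yaw_y 9.40 tilt 0.00 F [-1.   0.1 -0.8] g 0.394 30.1 j [-0.9   0.26  0.63  1.71 -0.16  1.23 -0.07]
the job is handed in; nothing more can be done
None
```

I pressed the plate level and handed in at 11.6 s with the broken clip held still, prongs up, about 1 mm from my computed focus; it leans back about 15° of the ideal 20° (within tolerance), and no verdict was returned.

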